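# Offer the right broken neck up to the mended jug

## Task

Two broken-off jug necks stand on the sorting sheet: the one with the blue tag belongs to another jug, so set it down gently, upright and inside the blue tray, and let go of it. Then carry the green-tagged neck over the rack of drying plates, touching neither rack nor plates, and offer it up to the jug: finish while holding it still and level about 1 cm above the jug's broken rim, centred on it and turned so that its handle stump points the same way as the jug's handle stump. It must never touch the jug, and the jug and the tools and pots around it stay where they are.

Things in the scene. Friction and masses are not known exactly. Their poses are not given: they have to be found in the camera images.
- neck_green_center (a point): terracotta neck with the GREEN tag, for the jug: loose upright tube 58 mm high, 0.14 kg. Point on its axis, 29 mm above the broken lower edge. From 28 to 58 mm above that edge it is a straight collar, 58 mm across: grip there, along y; below it 52 to 56 mm. Bore 44 mm. Handle stump 25 mm wide along +x, to 54 mm from the axis, 44 to 55 mm above the edge. z up the axis
- neck_green_tag (a point): centre of the green tag (22 mm square, white edge) on top of that neck's handle stump, 42 mm from the neck's axis along +x and 27 mm above neck_green_center
- neck_blue_center (a point): the terracotta neck with the BLUE tag (goes into the blue tray): same shape, sizes, axes and centre point as neck_green_center; loose, standing upright on the bench
- jug_break (a point): centre of the jug's broken rim, in the rim plane, 139 mm above the bench; rim 56 mm outside, 44 mm inside. x points along the jug's handle stump, z up. Jug: loose, 0.62 kg, 130 mm across, 125 mm high, in a cork cradle; stump (green tag) reaches 71 mm from the axis, top 13 mm below the rim. With a 10 mm gap neck_green_center is 39 mm above this point
- tray: blue felt-lined open tray, fixed, 150 x 150 mm outside, walls 30 mm high and 5 mm thick; origin at the centre of its underside, inner floor 5 mm above it, sides along x and y, z up
- rack: wooden drying rack, fixed, with five mended plates on edge, lying between the necks and the jug: 340 mm long along its x, 120 mm wide along y; the plates' tops, the highest part, are 133 mm above the bench; origin at the centre of its underside
- brush_tin: loose coffee-coloured tin with brushes, 74 mm across, 225 mm high with brushes, a bystander; origin at the centre of its underside
- plaster_tub: loose white lidded tub, 106 mm across, 98 mm high, a bystander; origin at the centre of its underside
- glue_bottle: loose small cream bottle with red cap, 34 mm across, 100 mm high, a bystander; origin at the centre of its underside
- spatula: loose spatula lying on the bench, 190 mm long, a bystander; x along its length
Not all that is in view belongs to the job. Leave any black look-alike of the part that bears neck_blue_center alone. What is shaped like the part that bears neck_green_center but purple is not meant.

How it is judged:
By the outcome, as a careful person would: the job done as asked, in the order asked, and still so for the second after the job is handed in, while the arm keeps its last pose, push and grip.
It also fails if it takes over 64 s, if anything falls off the work surface, if the arm or the gripper's body presses on something with over 40 N, if the wrist force passes 120 N, or if a joint passes its speed limit or range.

## Robot

A 6-joint arm with a two-finger parallel gripper is mounted at the origin on the work surface. World frame = base frame: x ahead of the robot, y to its left, z up, the work surface at z = 0. Lengths are in mm, angles in rad, forces in N, time in s.
With the tool pointing down it reaches from about 275 to 1000 mm from the base axis. Payload 8.4 kg.
Tool frame: the origin (TCP) lies midway between the tips of the shut fingers; the grasp point (between the pads) lies 19 mm behind it (r.grip_point_offset is the distance from the TCP to the grasp point, in mm); z points along the fingers, x is the direction in which the jaws open and shut, and the axes are right-handed (so a half turn about z gives the same grasp; the last joint's range is limited). The gripper opens to 85 mm and grips with 20 to 120 N. Pads are 22 mm wide; open, the fingers measure 114 mm over their backs; the gripper's body (76 mm by 85 mm) begins 54 mm behind the grasp point. The pads swing forward as they close: fully open they stand 13 mm farther back than shut.
Start: joints at [1.176, 0.353, 1.633, -0, 1.155, -0.002], TCP at [239.234, 577.404, 231.281] pointing down, gripper open.
Joint ranges: [-2.63, 2.63], [-0.92, 2.1], [0.06, 2.66], [-1.3, 4.44], [0, 2.69], [-3.02, 3.02]. Speed limits (rad/s): [2.22, 2.22, 2.79, 3.14, 3.14, 3.14].

## Interface

Orientations are given as [roll, pitch, yaw] about the fixed x, y, z axes, in that order (R = Rz(yaw) Ry(pitch) Rx(roll)).
In Python, from rig import monitor, vision, sign_off, r gives the robot as it stands.
- The arm moves only by the shell command python3 -m inch 'ROWS' [FORCE]. ROWS is JSON, a list of rows, each an object with "dp": the shift along the tool's x, y, z in mm, a list of three; "angular": the turn, a rotation vector about the tool's x, y, z in rad, a list of three; "fingers": the closure in counts, from 0 (fully open) to 255 (shut). A call has 1 to 12 rows; each row is the pose to reach, as a shift and turn from the pose commanded when the call began, along the tool's axes at that moment; what a row does not reach only later rows make up. A row lasts 1/12 s, in which the tool goes at most 41.7 mm and 7.16 degrees, less where a joint would pass 70% of its speed; a pose out of reach is approached as far as the arm can. A call with a gripper value outside its range is refused whole. The fingers move at their own pace and stop on an object; FORCE is the grip in N (left out, the last holds). Time passes only in rows, so rows that repeat a pose let the fingers close. It gives the time, the measured TCP pose, the force and the opening at its end, in the units of the state.
- monitor.sense(): the state, without advancing time (a new reading comes with each control period).
- vision.grab_frame(name): name is "side" or "top"; returns (picture, depth): 384x512x3 uint8, blue, green, red; 384x512 float32, mm along the optical axis (not along the pixel's ray), 0 where there is no reading.
- vision.camera_params(name): a dict with "fx", "fy", "cx", "cy" (pixels), "R" (3x3) and "t" (3): a world point X has camera coordinates R X + t. Camera axes: x right, y down, z forward; pixel columns grow to the right and rows downward; lengths in mm; the calibration is good to about 2 mm. A picture is of the moment at which its call begins. camera_params takes no time and is no camera call.
- sign_off(): hands the job in, once; it reports no verdict.
The state is a dict: "clock": time; "qpos": joint angles; "qvel": joint speeds; "joint_efforts": joint torques, N m; "eef_pos": TCP position; "tcp_rot": TCP orientation; "contact_force": force on the tool from outside, world axes, zero at the start; "wrist_torque": the same for the moment, N m; "opening": opening from 0.0 (shut) to 1.0 (fully open).
Only numpy, scipy, OpenCV 4.12 (cv2) and the standard library are available. Lean on these libraries where they do the work, as an engineer would, in place of code of your own. Each camera call takes 0.05 s, during which the arm holds its last target.

## Working session

There is one attempt and no reset: what is moved stays moved. The work goes in short steps, Python scripts to look and compute and a shell command to move; the robot and the scene stay as the last step left them, time stands still between calls to the robot, and variables do not carry over. Pictures are saved under pics/ and viewed, and the job is handed in when it is done.

```bash
ls; mkdir -p pics
python3 - <<'E'
from rig import monitor, vision, r
import cv2,numpy as np
print(monitor.sense(), r.grip_point_offset)
for n in ("top","side"):
    p,d=vision.grab_frame(n); cv2.imwrite(f"pics/{n}0.png",p); np.save(f"pics/{n}0_d.npy",d); 
    c=vision.camera_params(n); print(n,c);
E
```

```text
pics
{'clock': 0.0, 'qpos': array([ 1.17558101e+00,  3.53638441e-01,  1.63411708e+00,  7.01157968e-06,
        1.15521156e+00, -2.39297637e-03]), 'qvel': array([ 0.00030296,  0.00112765, -0.00013731,  0.00062989,  0.00133313,
       -0.00133867]), 'joint_efforts': array([-6.69184847e-04, -6.05246043e+01, -3.42074561e+01,  1.61104313e-04,
        9.09505121e-03, -4.19553339e-05]), 'eef_pos': array([239.06152119, 576.96456458, 230.5750436 ]), 'tcp_rot': array([-3.14158295e+00,  1.37441205e-03,  1.17797116e+00]), 'contact_force': array([-0.02694046, -0.59257289,  0.16534986]), 'wrist_torque': array([ 0.04613627, -0.03244137,  0.0090935 ]), 'opening': 1.0002737772471781} 18.700000000000003
top {'fx': 423.8934520108707, 'fy': 423.8934520108707, 'cx': 253.12205617154302, 'cy': 194.59226653763028, 'R': array([[-0.01795992, -0.99982125, -0.00590765],
       [-0.97095491,  0.01885072, -0.23851879],
       [ 0.23858751,  0.00145229, -0.97111991]]), 't': array([  30.66087888,  551.2843708 , 1187.0955974 ])}
side {'fx': 355.40213901656347, 'fy': 355.40213901656347, 'cx': 258.39367697361354, 'cy': 194.40309651603937, 'R': array([[ 0.75218239, -0.65871221, -0.01788523],
       [-0.51096261, -0.56589874, -0.64705164],
       [ 0.41609958,  0.49583953, -0.76223638]]), 't': array([-392.02627179,  333.65220936,  863.91652798])}
```

View pics/top0.png

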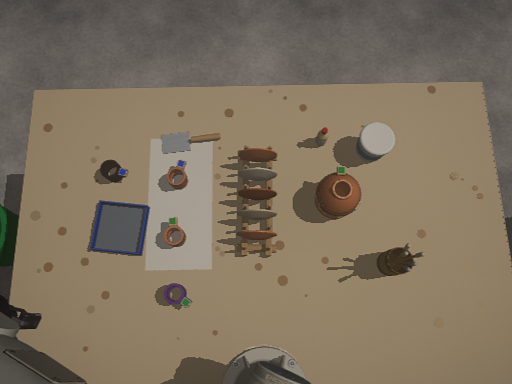

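View pics/side0.png

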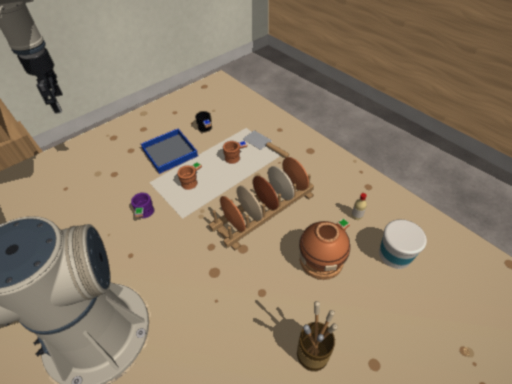

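The top view shows the blue-tagged neck at about (178,177), the green-tagged neck at (175,235), the tray at (121,228), the jug rim at (342,188) and the rack around (258,200). The black (112,170) and purple (176,294) ones are decoys.

```bash
cat > h.py <<'E'
import numpy as np, cv2
from rig import vision, monitor
def ray(n,uv,z):
    c=vision.camera_params(n); uv=np.atleast_2d(np.asarray(uv,float))
    d=np.c_[(uv[:,0]-c['cx'])/c['fx'],(uv[:,1]-c['cy'])/c['fy'],np.ones(len(uv))]@c['R']
    o=-c['R'].T@c['t']; s=(z-o[2])/d[:,2]
    return o+d*s[:,None]
def cloud(n,D):
    c=vision.camera_params(n); v,u=np.mgrid[0:D.shape[0],0:D.shape[1]]
    P=np.stack([(u-c['cx'])/c['fx']*D,(v-c['cy'])/c['fy']*D,D],-1)-c['t']
    P=P@c['R']; P[D<=0]=np.nan
    return P
def proj(n,X):
    c=vision.camera_params(n); p=c['R']@np.asarray(X,float)+c['t']
    return np.array([c['fx']*p[0]/p[2]+c['cx'],c['fy']*p[1]/p[2]+c['cy']])
def blobs(p,hl,hh,smin=110,vmin=50,amin=8):
    h=cv2.cvtColor(p,cv2.COLOR_BGR2HSV)
    m=cv2.inRange(h,(hl,smin,vmin),(hh,255,255))
    n,l,s,c=cv2.connectedComponentsWithStats(m)
    return [(c[i],s[i]) for i in range(1,n) if s[i,4]>=amin],m
def circ(X):
    A=np.c_[2*X[:,:2],np.ones(len(X))]; b=(X[:,:2]**2).sum(1)
    s=np.linalg.lstsq(A,b,rcond=None)[0]; return s[:2],np.sqrt(s[2]+s[0]**2+s[1]**2)
E
python3 - <<'E'
from h import *
np.set_printoptions(precision=1,suppress=True)
for n in("top","side"):
    p=cv2.imread(f"pics/{n}0.png"); D=np.load(f"pics/{n}0_d.npy"); P=cloud(n,D)
    for nm,a,b in(("green",45,80),("blue",112,128)):
        for c,s in blobs(p,a,b)[0]:
            print(n,nm,c,s[4],"depthpt",P[int(round(c[1])),int(round(c[0]))],"z56",ray(n,c,56)[0], "z126",ray(n,c,126)[0])
    np.save(f"pics/{n}P.npy",P)
    print("bench z",np.nanmedian(P[300:320,230:330,2]))
# zoom crops
p=cv2.imread("pics/top0.png")
a=cv2.resize(p[130:310,80:280],None,fx=3.3,fy=3.3,interpolation=cv2.INTER_CUBIC);cv2.imwrite("pics/zt0.png",a[:600])
b=cv2.resize(p[110:290,290:430],None,fx=3.3,fy=3.3,interpolation=cv2.INTER_CUBIC);cv2.imwrite("pics/zt1.png",b)
E
```

```text
top green [341.  169.5] 30 depthpt [ 604.9 -231.8  124.8] z56 [ 627.4 -246.8   56. ] z126 [ 606.  -231.6  126. ]
top green [  2.3 226. ] 234 depthpt [ 566.1 1071.  -457.8] z56 [473.7 759.7  56. ] z126 [461.1 717.5 126. ]
top green [172.  220.5] 30 depthpt [481.8 260.3  57.4] z56 [480.5 260.5  56. ] z126 [467.5 246.7 126. ]
top green [185.2 301.9] 34 depthpt [247.2 218.2  51.6] z56 [247.5 217.   56. ] z126 [247.8 205.7 126. ]
top blue [180.5 163. ] 30 depthpt [657.4 240.9  57. ] z56 [657.7 239.6  56. ] z126 [634.6 227.  126. ]
top blue [122.  171.5] 30 depthpt [636.3 417.   54.3] z56 [634.3 416.3  56. ] z126 [612.5 393.6 126. ]
top blue [118.2 227.9] 412 depthpt [470.  435.3   4.2] z56 [461.4 417.8  56. ] z126 [449.5 395.  126. ]
bench z -1.0942250064412162
side green [196.  164.5] 14 depthpt [483.4 262.3  56.8] z56 [482.5 261.1  56. ] z126 [450.  195.7 126. ]
side green [138.5 210. ] 26 depthpt [249.5 220.   56.1] z56 [250.4 219.1  56. ] z126 [238.  157.2 126. ]
side green [342.9 222.4] 30 depthpt [ 609.5 -230.3  127. ] z56 [ 656.6 -205.3   56. ] z126 [ 609.1 -230.6  126. ]
side blue [206.2 121. ] 25 depthpt [636.4 419.   58.9] z56 [638.6 421.7  56. ] z126 [592.6 342.4 126. ]
side blue [185.8 139.9] 34 depthpt [543.8 422.2  20.7] z56 [525.3 384.8  56. ] z126 [489.1 308.7 126. ]
side blue [172.7 135.5] 10 depthpt [528.2 490.3   5.6] z56 [504.2 435.5  56. ] z126 [469.8 355.  126. ]
side blue [242.3 142.8] 10 depthpt [658.1 239.7  57.4] z56 [660.5 241.1  56. ] z126 [612.6 177.4 126. ]
side blue [145.4 149.1] 14 depthpt [405.9 469.4  29.9] z56 [397.3 437.7  56. ] z126 [372.1 357.  126. ]
side blue [193.4 156.4] 8 depthpt [519.9 345.6  10.5] z56 [497.8 298.5  56. ] z126 [464.  229.8 126. ]
side blue [152.5 161.6] 17 depthpt [394.3 396.2  27.3] z56 [384.2 368.2  56. ] z126 [360.2 293.5 126. ]
side blue [184.  160.8] 9 depthpt [484.6 350.4   5.9] z56 [463.1 302.   56. ] z126 [432.3 233.  126. ]
bench z 0.241688198104497
```

Run:
```python
from h import *
np.set_printoptions(precision=1,suppress=True)
for n in("top","side"):
    p=cv2.imread(f"pics/{n}0.png"); P=np.load(f"pics/{n}P.npy") if 1 else 0
    # rings
    boxes={"top":dict(blue=(160,165,196,196,58),green=(160,222,192,250,58),jug=(325,172,362,205,139)),
           "side":dict(blue=(218,136,246,168,58),green=(172,160,204,194,58),jug=(300,215,350,260,139))}[n]
    for k,(u0,v0,u1,v1,z) in boxes.items():
        Q=P[v0:v1,u0:u1].reshape(-1,3); z0=Q[:,2]
        px=p[v0:v1,u0:u1].reshape(-1,3).astype(int)
        terr=(px[:,2]>1.5*px[:,1])  # reddish
        m=terr&(abs(z0-z)<6); X=Q[m]
        if len(X)<6: print(n,k,len(X)); continue
        c,r=circ(X); print(n,k,len(X),"circ",c,r,"z",np.median(X[:,2]),"mean",X[:,:2].mean(0), "minmax",X.min(0),X.max(0))
P=np.load("pics/topP.npy")
for nm,sel in(("rack",(225,140,285,260)),):
    u0,v0,u1,v1=sel;Q=P[v0:v1,u0:u1].reshape(-1,3)
    for a in(20,60,110):
        X=Q[Q[:,2]>a];print(nm,a,X.min(0),X.max(0))
    print("rack rect",cv2.minAreaRect(Q[Q[:,2]>20][:,:2].astype(np.float32)))
Q=P[190:265,80:160].reshape(-1,3);p=cv2.imread("pics/top0.png")
h=cv2.cvtColor(p,cv2.COLOR_BGR2HSV)[190:265,80:160].reshape(-1,3)
m=(h[:,0]>108)&(h[:,0]<130)&(h[:,1]>140)&(Q[:,2]>20)
X=Q[m];print("tray",len(X),X.min(0),X.max(0),cv2.minAreaRect(X[:,:2].astype(np.float32)))
for nm,(u0,v0,u1,v1) in dict(tin=(375,240,425,280),tub=(355,120,398,162),glue=(314,124,332,148)).items():
    Q=P[v0:v1,u0:u1].reshape(-1,3);X=Q[Q[:,2]>15];print(nm,X.min(0),X.max(0))
```

```text
top blue 87 circ [618.  251.9] 25.457507420543216 z 56.80898633142404 mean [618.2 252.5] minmax [590.9 224.5  52. ] [645.4 279.4  62.9]
top green 99 circ [438.2 254.7] 25.453862753927083 z 57.46794577307876 mean [438.4 255.6] minmax [411.  227.3  52.4] [467.2 282.8  63.5]
top jug 22 circ [ 547.7 -228.8] 30.30429588171229 z 135.1895298879977 mean [ 531.9 -243.9] minmax [ 517.  -262.2  133.1] [ 559.9 -198.8  138.7]
side blue 76 circ [619.3 251.1] 25.024156615192375 z 56.441411144318764 mean [619.  247.2] minmax [590.8 223.7  52.2] [645.7 278.3  60.7]
side green 99 circ [439.7 253.5] 25.023175465537253 z 56.52187419792772 mean [439.3 250.6] minmax [411.4 223.6  52.1] [469.4 281.2  61.7]
side jug 77 circ [ 548.5 -229. ] 27.795024973956494 z 135.555088606834 mean [ 535.9 -239.3] minmax [ 518.2 -260.   133.1] [ 575.4 -204.4  141.4]
rack 20 [376.8 -53.5  20.2] [715.5  68.6 136.6]
rack 60 [392.1 -53.5  60. ] [702.8  68.6 136.6]
rack 110 [424.4 -40.2 110. ] [677.2  58.9 136.6]
rack rect ((546.5009155273438, 8.456192016601562), (115.0729751586914, 338.2249450683594), 87.6518325805664)
tray 164 [389.8 345.1  22.3] [550.6 508.9  35.4] ((470.073974609375, 425.3375549316406), (150.3559112548828, 147.43370056152344), 82.81107330322266)
tin [ 311.9 -418.7   15.1] [ 385.6 -343.8  233.4]
tub [ 659.3 -406.5   15.8] [ 764.  -301.7  103.1]
glue [ 722.4 -213.5   15.8] [ 754.2 -181.   103.7]
```

```bash
ls -la pics
```

```text
total 11732
drwxr-xr-x 2 agent agent    4096 Dec  7 02:07 .
drwxr-xr-x 3 agent agent    4096 Dec  7 02:07 ..
-rw-r--r-- 1 agent agent  234281 Dec  7 02:07 side0.png
-rw-r--r-- 1 agent agent  786560 Dec  7 02:07 side0_d.npy
-rw-r--r-- 1 agent agent 4718720 Dec  7 02:07 sideP.npy
-rw-r--r-- 1 agent agent  209591 Dec  7 02:07 top0.png
-rw-r--r-- 1 agent agent  786560 Dec  7 02:07 top0_d.npy
-rw-r--r-- 1 agent agent 4718720 Dec  7 02:07 topP.npy
-rw-r--r-- 1 agent agent  325272 Dec  7 02:07 zt0.png
-rw-r--r-- 1 agent agent  199666 Dec  7 02:07 zt1.png
```

View pics/zt1.png

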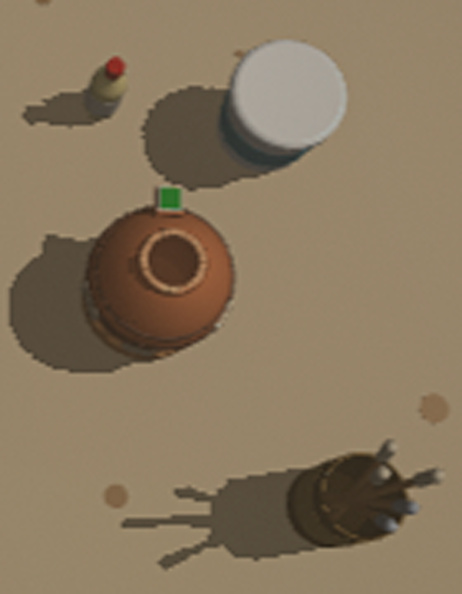

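View pics/zt0.png

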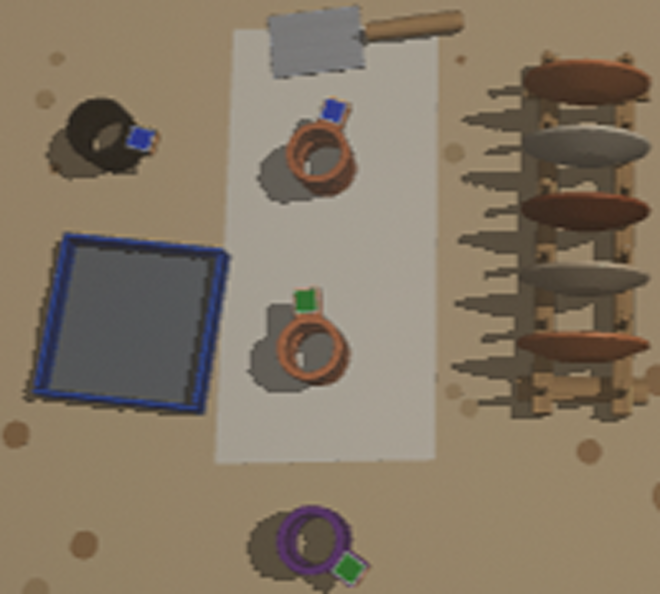

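```bash
cat >> h.py <<'E'
from scipy.spatial.transform import Rotation as Ro
def goto(xyz,yaw_deg,P=None,rot=None):
    s=monitor.sense(); p=np.array(s['eef_pos']) if P is None else np.array(P,float)
    R=Ro.from_euler('xyz',s['tcp_rot'] if rot is None else rot)
    T=Ro.from_euler('xyz',[np.pi,0,np.radians(yaw_deg)])
    print("dp",np.round(R.inv().apply(np.array(xyz,float)-p),1),"ang",np.round((R.inv()*T).as_rotvec(),4),"at",np.round(p,1),np.round(np.degrees(s['tcp_rot']),2),"open",round(s['opening'],3),"t",round(s['clock'],2))
E
python3 - <<'E'
from h import *
np.set_printoptions(precision=1,suppress=True)
for n,(u0,v0,u1,v1) in dict(top=(325,172,362,205),side=(300,215,350,260)).items():
    p=cv2.imread(f"pics/{n}0.png"); S=6
    g=cv2.GaussianBlur(cv2.resize(p[v0:v1,u0:u1],None,fx=S,fy=S,interpolation=cv2.INTER_CUBIC),(5,5),0)
    cv2.imwrite(f"pics/jr_{n}.png",g)
    c0=proj(n,[548,-229,139]); e=(c0-[u0,v0]+.5)*S
    # polar search: max red-drop edge from centre for inner bore & ring brightness centroid
    V=g[:,:,2].astype(float); pts=[]
    for a in np.radians(np.arange(0,360,6)):
        # world ray directions
        best=[]
        rr=np.arange(18,34,.5)
        pr=np.array([proj(n,[548+q*np.cos(a),-229+q*np.sin(a),139]) for q in rr])
        x=((pr-[u0,v0]+.5)*S-.5)
        val=cv2.remap(V.astype(np.float32),x[:,:1].astype(np.float32),x[:,1:].astype(np.float32),cv2.INTER_LINEAR).ravel()
        w=np.clip(val-np.percentile(val,50),0,None)
        q=(w*rr).sum()/w.sum(); pts.append([548+q*np.cos(a),-229+q*np.sin(a)])
    pts=np.array(pts); c,r=circ(pts)
    for _ in range(3):
        res=np.hypot(*(pts-c).T)-r; k=abs(res)<1.5*np.std(res)+.3; c,r=circ(pts[k])
    print(n,"rim",c,r,np.std(res))
E
```

```text
top rim [ 546.7 -229.2] 25.59489365654819 0.5646596467144258Traceback (most recent call last):
  File "<stdin>", line 14, in <module>
  File "h.py", line 14, in proj
    c=vision.camera_params(n); p=c['R']@np.asarray(X,float)+c['t']
ValueError: time passes only in moves, steps and waits
```

```bash
python3 - <<'E'
s=open('h.py').read().replace("vision.camera_params(n)","CP(n)")
s=s.replace("def ray","_c={}\ndef CP(n):\n    if n not in _c: _c[n]=vision.camera_params(n)\n    return _c[n]\ndef ray",1)
open('h.py','w').write(s)
E
cat > rim.py <<'E'
from h import *
def rim(p,n,X0,S=6):
    c0=np.array(X0[:2],float); V=cv2.GaussianBlur(p[:,:,2].astype(np.float32),(0,0),.5); 
    for it in range(3):
        pts=[]; rr=np.arange(18,34,.5)
        for a in np.radians(np.arange(0,360,6)):
            x=np.array([proj(n,[c0[0]+q*np.cos(a),c0[1]+q*np.sin(a),X0[2]]) for q in rr]).astype(np.float32)
            val=cv2.remap(V,x[:,:1],x[:,1:],cv2.INTER_LINEAR).ravel()
            w=np.clip(val-np.percentile(val,50),0,None)
            q=(w*rr).sum()/w.sum(); pts.append(c0+[q*np.cos(a),q*np.sin(a)])
        pts=np.array(pts); c,r=circ(pts)
        for _ in range(3):
            res=np.hypot(*(pts-c).T)-r; k=abs(res)<1.5*np.std(res)+.3; c,r=circ(pts[k])
        c0=c
    return c,r,np.std(res)
E
python3 - <<'E'
from rim import *
np.set_printoptions(precision=1,suppress=True)
for n in("top","side"):
    p=cv2.imread(f"pics/{n}0.png")
    for k,X in dict(jug=[548,-229,139],blue=[618.5,251.5,58],green=[439,254,58]).items(): print(n,k,*rim(p,n,X))
E
```

```text
top jug [ 546.8 -229.6] 25.85599652724482 0.657526914755645
top blue [625.  251.1] 29.88249506621714 3.362545868345312
top green [441.8 250.3] 27.998268981661898 2.844124134430765
side jug [ 550.6 -233.2] 28.756595256362164 2.4662452045049887
side blue [622.  258.3] 30.01914964231015 2.010610385630508
side green [443.7 260.2] 28.849734782762837 2.294854495641262
```

Run:
```python
from h import *
goto([618.5,251.5,150],74,P=[239.2,577.4,231.3])
```

```text
dp [-155.8  475.1   81.5] ang [-1.000e-04  1.200e-03 -1.135e-01] at [239.2 577.4 231.3] [1.80e+02 7.00e-02 6.75e+01] open 1.0 t 0.1
```

```bash
python3 -m inch '[{"dp":[-4,12,2],"angular":[0,0,0],"fingers":0},{"dp":[-12,36,5],"angular":[0,0,-0.01],"fingers":0},{"dp":[-24,72,10],"angular":[0,0,-0.02],"fingers":0},{"dp":[-36,108,16],"angular":[0,0,-0.03],"fingers":0},{"dp":[-48,145,24],"angular":[0,0,-0.04],"fingers":0},{"dp":[-60,182,32],"angular":[0,0,-0.05],"fingers":0},{"dp":[-72,219,40],"angular":[0,0,-0.06],"fingers":0},{"dp":[-84,256,48],"angular":[0,0,-0.07],"fingers":0},{"dp":[-96,293,54],"angular":[0,0,-0.08],"fingers":0},{"dp":[-108,330,60],"angular":[0,0,-0.09],"fingers":0},{"dp":[-120,366,66],"angular":[0,0,-0.1],"fingers":0},{"dp":[-132,402,72],"angular":[0,0,-0.1135],"fingers":0}]' 40
python3 - <<'E'
from h import *
goto([618.5,251.5,150],74)
E
```

```text
clock: 1.1
eef_pos: [561.4, 299.0, 158.7]
tcp_rot: [-3.141, 0.001, 1.292]
contact_force: [0.6, 0.5, -1.0]
opening: 0.999
dp [-29.9  68.    8.7] ang [-0.0002  0.0005  0.0001] at [561.4 299.  158.7] [-1.7999e+02  3.0000e-02  7.4010e+01] open 0.999 t 1.1
```

```bash
python3 -m inch '[{"dp":[-9,20,3],"angular":[0,0,0],"fingers":0},{"dp":[-20,45,6],"angular":[0,0,0],"fingers":0},{"dp":[-28,62,8],"angular":[0,0,0],"fingers":0},{"dp":[-31,69,20],"angular":[0,0,0],"fingers":0},{"dp":[-31,69,40],"angular":[0,0,0],"fingers":0},{"dp":[-31,69,50],"angular":[0,0,0],"fingers":0},{"dp":[-31,69,50],"angular":[0,0,0],"fingers":0},{"dp":[-31,69,50],"angular":[0,0,0],"fingers":0}]'
python3 - <<'E'
from h import *
goto([618.5,251.5,20],74)
p,d=vision.grab_frame("side"); cv2.imwrite("pics/s1.png",cv2.resize(p[60:200,130:310],None,fx=4,fy=4,interpolation=cv2.INTER_CUBIC))
E
```

```text
clock: 1.77
eef_pos: [616.7, 252.8, 108.3]
tcp_rot: [-3.14, 0.001, 1.292]
contact_force: [-0.3, -0.8, 0.3]
opening: 1.003
dp [-0.6  2.2 88.3] ang [-0.0018  0.0014  0.0005] at [616.7 252.8 108.3] [-1.7989e+02  8.0000e-02  7.4030e+01] open 1.003 t 1.77
```

View pics/s1.png

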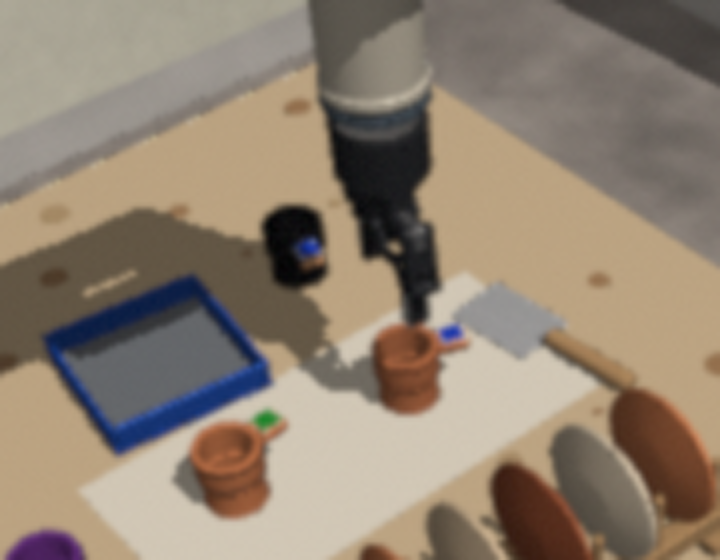

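The gripper straddles the blue-tagged neck at crop (408,355), above it. I'll descend and close.

```bash
python3 -m inch '[{"dp":[-0.5,2,12],"angular":[0,0,0],"fingers":0},{"dp":[-0.5,2,32],"angular":[0,0,0],"fingers":0},{"dp":[-0.5,2,54],"angular":[0,0,0],"fingers":0},{"dp":[-0.5,2,72],"angular":[0,0,0],"fingers":0},{"dp":[-0.5,2,83],"angular":[0,0,0],"fingers":0},{"dp":[-0.5,2,88],"angular":[0,0,0],"fingers":0},{"dp":[-0.5,2,88],"angular":[0,0,0],"fingers":0}]' 40; python3 -m inch '[{"dp":[0,0,0],"angular":[0,0,0],"fingers":30},{"dp":[0,0,0],"angular":[0,0,0],"fingers":50},{"dp":[0,0,0],"angular":[0,0,0],"fingers":60},{"dp":[0,0,0],"angular":[0,0,0],"fingers":70},{"dp":[0,0,0],"angular":[0,0,0],"fingers":80},{"dp":[0,0,0],"angular":[0,0,0],"fingers":100},{"dp":[0,0,0],"angular":[0,0,0],"fingers":120},{"dp":[0,0,0],"angular":[0,0,0],"fingers":120}]' 40;  python3 - <<'E'
from h import *
goto([618.5,251.5,20],74)
p,d=vision.grab_frame("side"); cv2.imwrite("pics/s2.png",cv2.resize(p[60:200,130:310],None,fx=4,fy=4,interpolation=cv2.INTER_CUBIC))
E
```

```text
clock: 2.4
eef_pos: [619.2, 251.7, 20.4]
tcp_rot: [-3.141, 0.001, 1.292]
contact_force: [0.3, -0.5, 0.7]
opening: 0.996
clock: 3.07
eef_pos: [620.2, 252.0, 22.3]
tcp_rot: [3.141, -0.001, 1.291]
contact_force: [-0.7, 0.5, 5.9]
opening: 0.657
dp [-1.  -1.5  2.3] ang [ 0.0011 -0.0009 -0.0001] at [620.2 252.   22.3] [ 1.7994e+02 -5.0000e-02  7.4000e+01] open 0.657 t 3.07
```

View pics/s2.png

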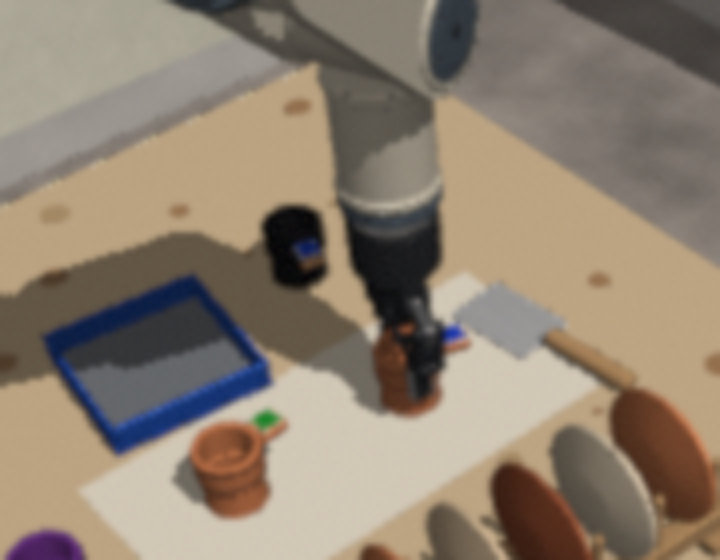

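```bash
python3 -m inch '[{"dp":[0,0,-4],"angular":[0,0,0],"fingers":120},{"dp":[0,0,-14],"angular":[0,0,0],"fingers":120},{"dp":[0,0,-30],"angular":[0,0,0],"fingers":120},{"dp":[0,0,-50],"angular":[0,0,0],"fingers":120},{"dp":[0,0,-70],"angular":[0,0,0],"fingers":120},{"dp":[0,0,-86],"angular":[0,0,0],"fingers":120},{"dp":[0,0,-95],"angular":[0,0,0],"fingers":120},{"dp":[0,0,-100],"angular":[0,0,0],"fingers":120},{"dp":[0,0,-100],"angular":[0,0,0],"fingers":120},{"dp":[0,0,-100],"angular":[0,0,0],"fingers":120}]' ;  python3 - <<'E'
from h import *
goto([464,426,120],82.8)
E
```

```text
clock: 3.95
eef_pos: [619.3, 251.6, 120.8]
tcp_rot: [-3.141, 0.0, 1.291]
contact_force: [-0.2, -0.1, -2.5]
opening: 0.655
dp [ 124.9 -197.4    0.9] ang [-0.0005  0.0004 -0.1536] at [619.3 251.6 120.8] [-1.7997e+02  2.0000e-02  7.4000e+01] open 0.655 t 3.95
```

```bash
python3 -m inch '[{"dp":[4,-6,0],"angular":[0,0,-0.01],"fingers":120},{"dp":[12,-19,0],"angular":[0,0,-0.02],"fingers":120},{"dp":[25,-40,0],"angular":[0,0,-0.04],"fingers":120},{"dp":[40,-63,0],"angular":[0,0,-0.06],"fingers":120},{"dp":[56,-88,0],"angular":[0,0,-0.08],"fingers":120},{"dp":[72,-114,0],"angular":[0,0,-0.1],"fingers":120},{"dp":[88,-139,0],"angular":[0,0,-0.12],"fingers":120},{"dp":[103,-163,0],"angular":[0,0,-0.14],"fingers":120},{"dp":[115,-182,0],"angular":[0,0,-0.1536],"fingers":120},{"dp":[122,-193,0],"angular":[0,0,-0.1536],"fingers":120},{"dp":[124.9,-197.4,0.9],"angular":[0,0,-0.1536],"fingers":120},{"dp":[124.9,-197.4,0.9],"angular":[0,0,-0.1536],"fingers":120}]' ;  python3 - <<'E'
from h import *
goto([464,426,40],82.8)
for n in("top","side"):
    p,d=vision.grab_frame(n); 
    a=p[150:290,60:260] if n=="top" else p[60:200,120:310]
    cv2.imwrite(f"pics/{n}3.png",cv2.resize(a,None,fx=4,fy=4,interpolation=cv2.INTER_CUBIC))
E
```

```text
clock: 4.95
eef_pos: [463.1, 426.9, 119.8]
tcp_rot: [-3.141, 0.001, 1.447]
contact_force: [-0.2, 0.1, -2.0]
opening: 0.654
dp [-0.8  1.  79.8] ang [-0.0006  0.0007  0.0015] at [463.1 426.9 119.8] [-1.7996e+02  4.0000e-02  8.2890e+01] open 0.654 t 4.95
```

View pics/top3.png

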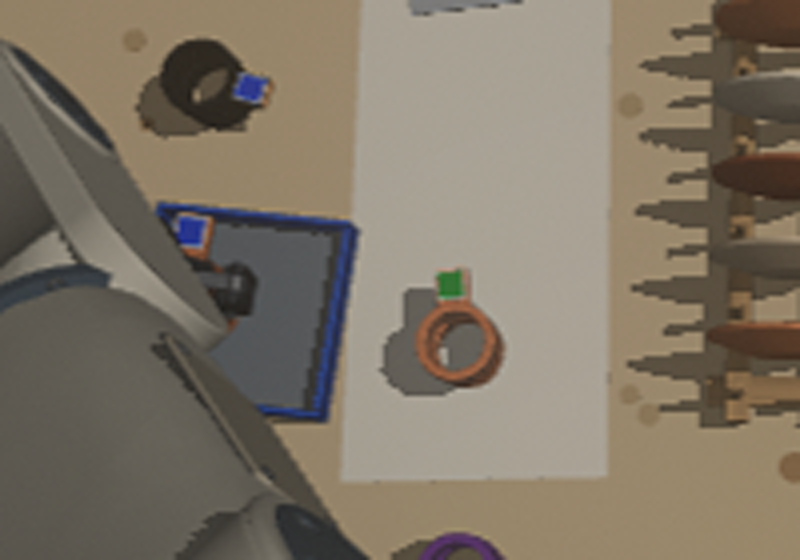

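View pics/side3.png

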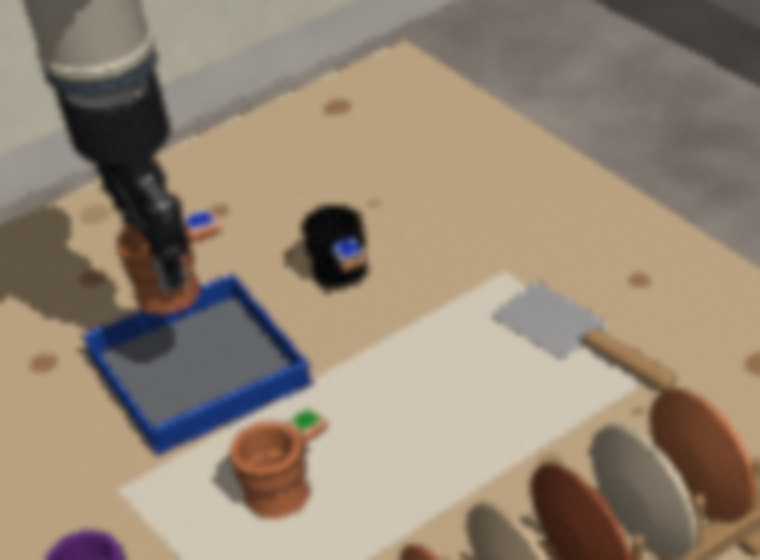

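```bash
python3 -m inch '[{"dp":[-0.4,0.5,8],"angular":[0,0,0],"fingers":120},{"dp":[-0.8,1,24],"angular":[0,0,0],"fingers":120},{"dp":[-0.8,1,44],"angular":[0,0,0],"fingers":120},{"dp":[-0.8,1,62],"angular":[0,0,0],"fingers":120},{"dp":[-0.8,1,74],"angular":[0,0,0],"fingers":120},{"dp":[-0.8,1,81],"angular":[0,0,0],"fingers":120},{"dp":[-0.8,1,85],"angular":[0,0,0],"fingers":120},{"dp":[-0.8,1,88],"angular":[0,0,0],"fingers":120},{"dp":[-0.8,1,89],"angular":[0,0,0],"fingers":120},{"dp":[-0.8,1,90],"angular":[0,0,0],"fingers":120},{"dp":[-0.8,1,90],"angular":[0,0,0],"fingers":120}]'; python3 -m inch '[{"dp":[0,0,0.5],"angular":[0,0,0],"fingers":120},{"dp":[0,0,1],"angular":[0,0,0],"fingers":120},{"dp":[0,0,1],"angular":[0,0,0],"fingers":120}]'
```

```text
clock: 5.97
eef_pos: [465.6, 425.6, 30.9]
tcp_rot: [3.141, -0.001, 1.445]
contact_force: [-0.9, 0.6, -2.2]
opening: 0.659
clock: 6.22
eef_pos: [465.3, 425.4, 29.6]
tcp_rot: [3.141, -0.0, 1.445]
contact_force: [0.0, 0.8, -2.2]
opening: 0.656
```

```bash
python3 -m inch '[{"dp":[0,0,0.5],"angular":[0,0,0],"fingers":120},{"dp":[0,0,1],"angular":[0,0,0],"fingers":120},{"dp":[0,0,1],"angular":[0,0,0],"fingers":120}]'; python3 -m inch '[{"dp":[0,0,0.5],"angular":[0,0,0],"fingers":120},{"dp":[0,0,1],"angular":[0,0,0],"fingers":120},{"dp":[0,0,1],"angular":[0,0,0],"fingers":120}]'
```

```text
clock: 6.47
eef_pos: [465.2, 425.3, 28.3]
tcp_rot: [-3.142, 0.0, 1.445]
contact_force: [0.3, 0.4, -2.0]
opening: 0.66
clock: 6.72
eef_pos: [465.3, 425.3, 27.4]
tcp_rot: [3.142, -0.0, 1.445]
contact_force: [0.2, -0.3, -1.9]
opening: 0.66
```

```bash
python3 -m inch '[{"dp":[0,0,0.5],"angular":[0,0,0],"fingers":120},{"dp":[0,0,0.9],"angular":[0,0,0],"fingers":120},{"dp":[0,0,0.9],"angular":[0,0,0],"fingers":120}]'; python3 -m inch '[{"dp":[0,0,0.5],"angular":[0,0,0],"fingers":120},{"dp":[0,0,0.8],"angular":[0,0,0],"fingers":120},{"dp":[0,0,0.8],"angular":[0,0,0],"fingers":120}]'
```

```text
clock: 6.97
eef_pos: [465.3, 425.3, 27.2]
tcp_rot: [3.142, -0.0, 1.445]
contact_force: [-3.1, -2.0, 6.9]
opening: 0.658
clock: 7.22
eef_pos: [465.3, 425.4, 27.2]
tcp_rot: [3.141, -0.0, 1.445]
contact_force: [-4.4, -3.6, 14.4]
opening: 0.655
```

```bash
python3 -m inch '[{"dp":[0,0,-1],"angular":[0,0,0],"fingers":120},{"dp":[0,0,-1.4],"angular":[0,0,0],"fingers":110},{"dp":[0,0,-1.4],"angular":[0,0,0],"fingers":100},{"dp":[0,0,-1.4],"angular":[0,0,0],"fingers":90},{"dp":[0,0,-1.4],"angular":[0,0,0],"fingers":80},{"dp":[0,0,-1.4],"angular":[0,0,0],"fingers":70},{"dp":[0,0,-1.4],"angular":[0,0,0],"fingers":60},{"dp":[0,0,-1.4],"angular":[0,0,0],"fingers":45},{"dp":[0,0,-1.4],"angular":[0,0,0],"fingers":30},{"dp":[0,0,-1.4],"angular":[0,0,0],"fingers":30}]';python3 - <<'E'
from h import *
for n in("side",):
    p,d=vision.grab_frame(n); 
    a=p[60:200,120:310]
    cv2.imwrite(f"pics/{n}4.png",cv2.resize(a,None,fx=4,fy=4,interpolation=cv2.INTER_CUBIC))
E
```

```text
clock: 8.05
eef_pos: [465.2, 425.3, 27.0]
tcp_rot: [-3.142, 0.0, 1.445]
contact_force: [-0.7, 0.0, 0.3]
opening: 0.881
```

View pics/side4.png

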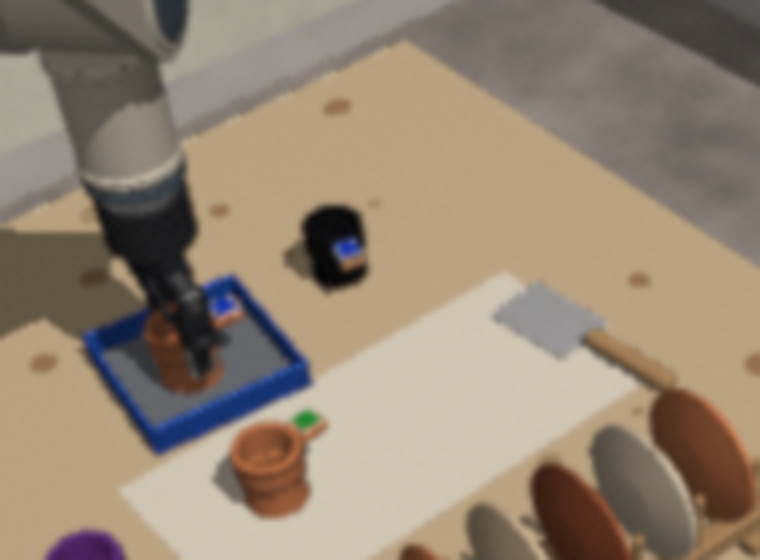

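The blue-tagged neck stands in the tray at crop (185,345), and the fingers are clear. Next I rise.

```bash
python3 -m inch '[{"dp":[0,0,-3],"angular":[0,0,0],"fingers":20},{"dp":[0,0,-10],"angular":[0,0,0],"fingers":10},{"dp":[0,0,-24],"angular":[0,0,0],"fingers":0},{"dp":[0,0,-45],"angular":[0,0,0],"fingers":0},{"dp":[0,0,-70],"angular":[0,0,0],"fingers":0},{"dp":[0,0,-95],"angular":[0,0,0],"fingers":0},{"dp":[0,0,-110],"angular":[0,0,0],"fingers":0},{"dp":[0,0,-115],"angular":[0,0,0],"fingers":0},{"dp":[0,0,-115],"angular":[0,0,0],"fingers":0}]';python3 - <<'E'
from h import *
goto([439,254,130],99)
E
```

```text
clock: 8.85
eef_pos: [466.1, 426.1, 144.7]
tcp_rot: [3.139, -0.003, 1.445]
contact_force: [-0.4, -0.0, -0.1]
opening: 1.001
dp [-174.2   -5.3   14.1] ang [ 0.0029 -0.0026 -0.2828] at [466.1 426.1 144.7] [ 1.7986e+02 -1.7000e-01  8.2800e+01] open 1.001 t 8.85
```

```bash
python3 -m inch '[{"dp":[-6,0,0],"angular":[0,0,-0.03],"fingers":0},{"dp":[-22,-1,0],"angular":[0,0,-0.06],"fingers":0},{"dp":[-48,-1,2],"angular":[0,0,-0.1],"fingers":0},{"dp":[-76,-2,4],"angular":[0,0,-0.15],"fingers":0},{"dp":[-104,-3,7],"angular":[0,0,-0.2],"fingers":0},{"dp":[-130,-4,10],"angular":[0,0,-0.24],"fingers":0},{"dp":[-152,-5,12],"angular":[0,0,-0.27],"fingers":0},{"dp":[-167,-5,14],"angular":[0,0,-0.283],"fingers":0},{"dp":[-174,-5,14],"angular":[0,0,-0.283],"fingers":0},{"dp":[-174,-5,14],"angular":[0,0,-0.283],"fingers":0},{"dp":[-174,-5,14],"angular":[0,0,-0.283],"fingers":0}]';python3 - <<'E'
from h import *
goto([439,254,20],99)
for n in("side",):
    p,d=vision.grab_frame(n); 
    cv2.imwrite(f"pics/{n}5.png",cv2.resize(p[60:200,120:310],None,fx=4,fy=4,interpolation=cv2.INTER_CUBIC))
    P=cloud(n,d); np.save("pics/s5P.npy",P); cv2.imwrite("pics/s5raw.png",p)
    # tray neck
    Q=P[120:165,130:200].reshape(-1,3); px=p[120:165,130:200].reshape(-1,3).astype(int)
    m=(px[:,2]>1.5*px[:,1])&(abs(Q[:,2]-63)<5); print(m.sum(),circ(Q[m]),np.median(Q[m],0))
E
```

```text
clock: 9.77
eef_pos: [438.6, 253.5, 127.9]
tcp_rot: [-3.142, -0.0, 1.727]
contact_force: [-0.7, 0.3, -1.2]
opening: 0.997
dp [  0.4   0.4 107.9] ang [-0.0001 -0.0002 -0.001 ] at [438.6 253.5 127.9] [-1.800e+02 -1.000e-02  9.894e+01] open 0.997 t 9.77
47 (array([466.0541426 , 421.25229507]), np.float64(26.575412632365055)) [450.22971982 416.51727246  61.94194006]
```

View pics/side5.png

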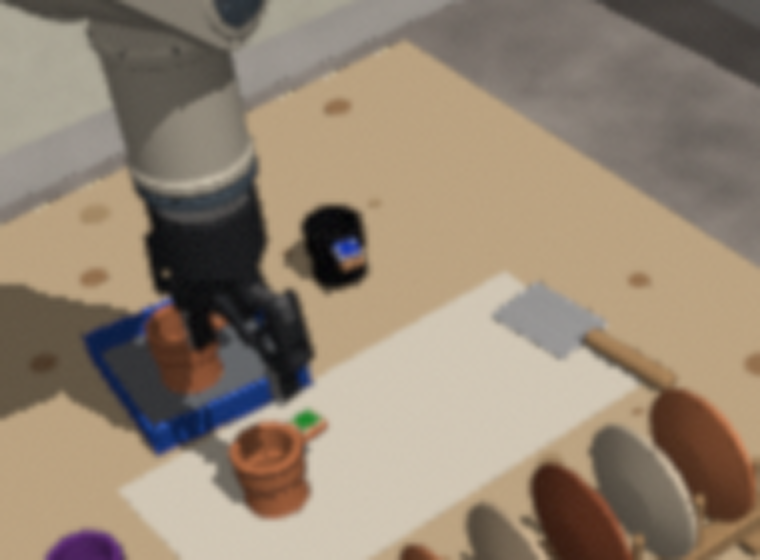

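```bash
python3 -m inch '[{"dp":[0.4,0.4,10],"angular":[0,0,0],"fingers":0},{"dp":[0.4,0.4,28],"angular":[0,0,0],"fingers":0},{"dp":[0.4,0.4,52],"angular":[0,0,0],"fingers":0},{"dp":[0.4,0.4,76],"angular":[0,0,0],"fingers":0},{"dp":[0.4,0.4,94],"angular":[0,0,0],"fingers":0},{"dp":[0.4,0.4,103],"angular":[0,0,0],"fingers":0},{"dp":[0.4,0.4,107],"angular":[0,0,0],"fingers":0},{"dp":[0.4,0.4,107],"angular":[0,0,0],"fingers":0},{"dp":[0.4,0.4,107],"angular":[0,0,0],"fingers":0}]' 40; python3 -m inch '[{"dp":[0,0,0],"angular":[0,0,0],"fingers":30},{"dp":[0,0,0],"angular":[0,0,0],"fingers":50},{"dp":[0,0,0],"angular":[0,0,0],"fingers":60},{"dp":[0,0,0],"angular":[0,0,0],"fingers":70},{"dp":[0,0,0],"angular":[0,0,0],"fingers":80},{"dp":[0,0,0],"angular":[0,0,0],"fingers":100},{"dp":[0,0,0],"angular":[0,0,0],"fingers":120},{"dp":[0,0,0],"angular":[0,0,0],"fingers":120}]' 45;  python3 - <<'E'
from h import *
goto([439,254,20],99)
E
```

```text
clock: 10.57
eef_pos: [439.2, 254.2, 21.4]
tcp_rot: [3.141, -0.0, 1.728]
contact_force: [-0.4, 0.1, 0.0]
opening: 0.995
clock: 11.23
eef_pos: [439.1, 253.9, 21.7]
tcp_rot: [3.141, -0.0, 1.728]
contact_force: [-1.4, -1.1, 8.1]
opening: 0.656
dp [ 0.1 -0.1  1.7] ang [ 0.0007 -0.0003  0.    ] at [439.1 253.9  21.7] [ 1.7996e+02 -2.0000e-02  9.9000e+01] open 0.656 t 11.23
```

```bash
python3 -m inch '[{"dp":[0,0,-4],"angular":[0,0,0],"fingers":120},{"dp":[0,0,-12],"angular":[0,0,0],"fingers":120},{"dp":[0,0,-28],"angular":[0,0,0],"fingers":120},{"dp":[0,0,-50],"angular":[0,0,0],"fingers":120},{"dp":[0,0,-76],"angular":[0,0,0],"fingers":120},{"dp":[0,0,-102],"angular":[0,0,0],"fingers":120},{"dp":[0,0,-128],"angular":[0,0,0],"fingers":120},{"dp":[0,0,-154],"angular":[0,0,0],"fingers":120},{"dp":[0,0,-178],"angular":[0,0,0],"fingers":120},{"dp":[0,0,-196],"angular":[0,0,0],"fingers":120},{"dp":[0,0,-206],"angular":[0,0,0],"fingers":120},{"dp":[0,0,-210],"angular":[0,0,0],"fingers":120}]';python3 -m inch '[{"dp":[0,0,0],"angular":[0,0,0],"fingers":120},{"dp":[0,0,0],"angular":[0,0,0],"fingers":120}]';  python3 - <<'E'
from h import *
goto([547.5,-229,230],88)
for n in("side","top"):
    p,d=vision.grab_frame(n); 
    a=p[60:240,100:290] if n=="side" else p[130:310,100:300]
    cv2.imwrite(f"pics/{n}6.png",cv2.resize(a,None,fx=3.3,fy=3.3,interpolation=cv2.INTER_CUBIC)[:600])
E
```

```text
clock: 12.23
eef_pos: [439.3, 254.0, 233.0]
tcp_rot: [3.139, -0.001, 1.728]
contact_force: [0.8, 0.1, -1.4]
opening: 0.655
clock: 12.4
eef_pos: [438.3, 253.4, 230.2]
tcp_rot: [-3.14, 0.0, 1.728]
contact_force: [-0.8, -0.2, -1.3]
opening: 0.656
dp [-4.936e+02  3.230e+01  4.000e-01] ang [-0.0011  0.0006  0.1922] at [438.3 253.4 230.2] [-1.7993e+02  3.0000e-02  9.9010e+01] open 0.656 t 12.4
```

View pics/side6.png

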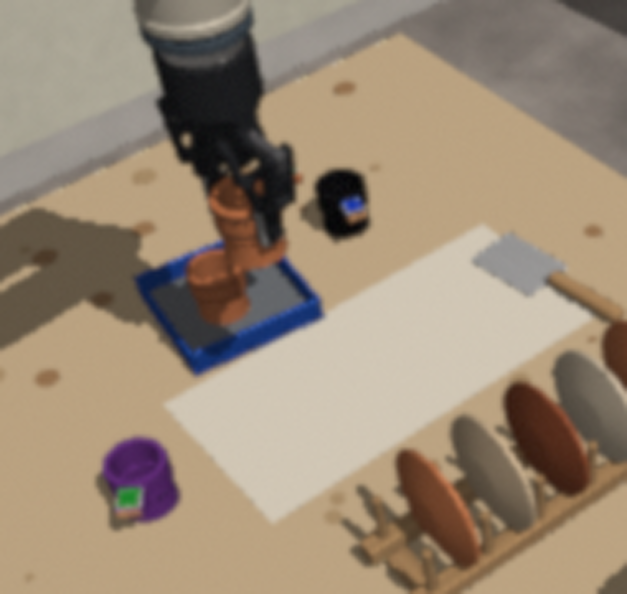

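View pics/top6.png

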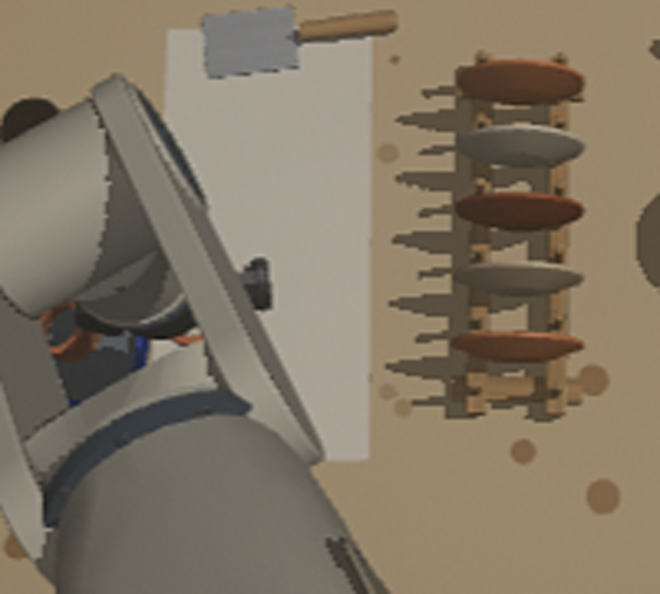

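Run:
```python
from h import *
p,d=vision.grab_frame("side")
cv2.imwrite("pics/s7.png",cv2.resize(p[90:165,130:210],None,fx=7.5,fy=7.5,interpolation=cv2.INTER_CUBIC))
P=cloud("side",d)
for v,u in((136,182),(136,176),(130,172),(120,172),(114,170),(146,165),(134,186)): print(u,v,P[v,u].round())
```

```text
182 136 [442. 227. 220.]
176 136 [426. 232. 226.]
172 130 [420. 232. 251.]
172 120 [444. 272. 249.]
170 114 [423. 228. 304.]
165 146 [452. 399.  63.]
186 134 [457. 231. 216.]
```

View pics/s7.png

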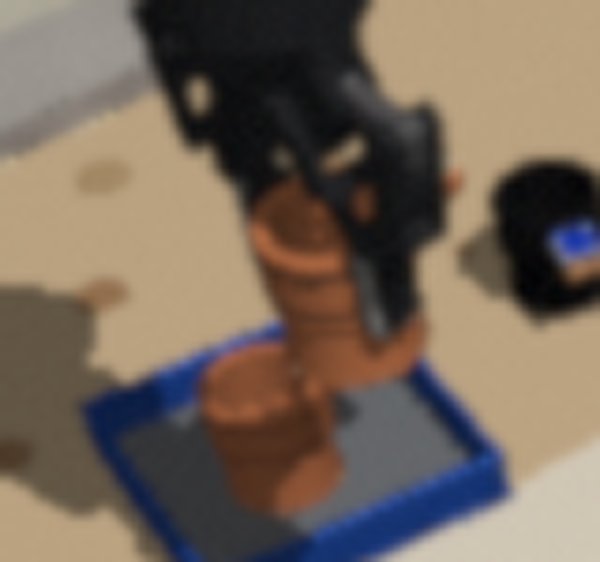

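Held neck is upright in the gripper (crop (330,290)), and the other stays in the tray. Now I carry it across the rack, with about 75 mm of clearance.

```bash
python3 -m inch '[{"dp":[-4,0,0],"angular":[0,0,0],"fingers":120},{"dp":[-13,1,0],"angular":[0,0,0.01],"fingers":120},{"dp":[-28,2,0],"angular":[0,0,0.02],"fingers":120},{"dp":[-48,3,0],"angular":[0,0,0.03],"fingers":120},{"dp":[-72,5,0],"angular":[0,0,0.04],"fingers":120},{"dp":[-98,6,0],"angular":[0,0,0.05],"fingers":120},{"dp":[-124,8,0],"angular":[0,0,0.06],"fingers":120},{"dp":[-150,10,0],"angular":[0,0,0.07],"fingers":120},{"dp":[-176,11,0],"angular":[0,0,0.08],"fingers":120},{"dp":[-202,13,0],"angular":[0,0,0.09],"fingers":120},{"dp":[-228,15,0],"angular":[0,0,0.1],"fingers":120},{"dp":[-254,17,0],"angular":[0,0,0.1],"fingers":120}]';  python3 - <<'E'
from h import *
goto([547.5,-229,230],88)
E
```

```text
clock: 13.55
eef_pos: [495.2, 3.5, 230.9]
tcp_rot: [-3.141, 0.0, 1.627]
contact_force: [0.4, -0.3, -1.6]
opening: 0.655
dp [-235.1   39.3    0.9] ang [-0.0004  0.0002  0.0908] at [495.2   3.5 230.9] [-1.7998e+02  1.0000e-02  9.3200e+01] open 0.655 t 13.55
```

```bash
python3 -m inch '[{"dp":[-24,4,0],"angular":[0,0,0.01],"fingers":120},{"dp":[-50,8,0],"angular":[0,0,0.02],"fingers":120},{"dp":[-76,13,0],"angular":[0,0,0.03],"fingers":120},{"dp":[-102,17,0],"angular":[0,0,0.04],"fingers":120},{"dp":[-128,21,0],"angular":[0,0,0.05],"fingers":120},{"dp":[-153,25,0],"angular":[0,0,0.06],"fingers":120},{"dp":[-176,29,0],"angular":[0,0,0.07],"fingers":120},{"dp":[-196,33,0],"angular":[0,0,0.08],"fingers":120},{"dp":[-213,36,0],"angular":[0,0,0.09],"fingers":120},{"dp":[-225,38,0],"angular":[0,0,0.09],"fingers":120},{"dp":[-232,39,0],"angular":[0,0,0.09],"fingers":120},{"dp":[-235,39,0],"angular":[0,0,0.09],"fingers":120}]';  python3 -m inch '[{"dp":[0,0,0],"angular":[0,0,0],"fingers":120},{"dp":[0,0,0],"angular":[0,0,0],"fingers":120},{"dp":[0,0,0],"angular":[0,0,0],"fingers":120}]'
python3 - <<'E'
from h import *
goto([547.5,-229,200],88)
for n in("side","top"):
    p,d=vision.grab_frame(n); cv2.imwrite(f"pics/{n}8raw.png",p); np.save(f"pics/{n}8d.npy",d)
    a=p[130:290,260:440] if n=="side" else p[120:280,260:440]
    cv2.imwrite(f"pics/{n}8.png",cv2.resize(a,None,fx=3.7,fy=3.7,interpolation=cv2.INTER_CUBIC))
E
```

```text
clock: 14.55
eef_pos: [547.5, -227.8, 230.7]
tcp_rot: [-3.141, -0.0, 1.537]
contact_force: [-1.0, -0.1, -0.5]
opening: 0.66
clock: 14.8
eef_pos: [547.6, -226.0, 231.1]
tcp_rot: [-3.141, -0.0, 1.539]
contact_force: [0.9, 0.0, -1.2]
opening: 0.655
dp [-3.   0.  31.1] ang [-0.0002 -0.0003  0.003 ] at [ 547.6 -226.   231.1] [-1.7999e+02 -2.0000e-02  8.8170e+01] open 0.655 t 14.8
```

View pics/side8.png

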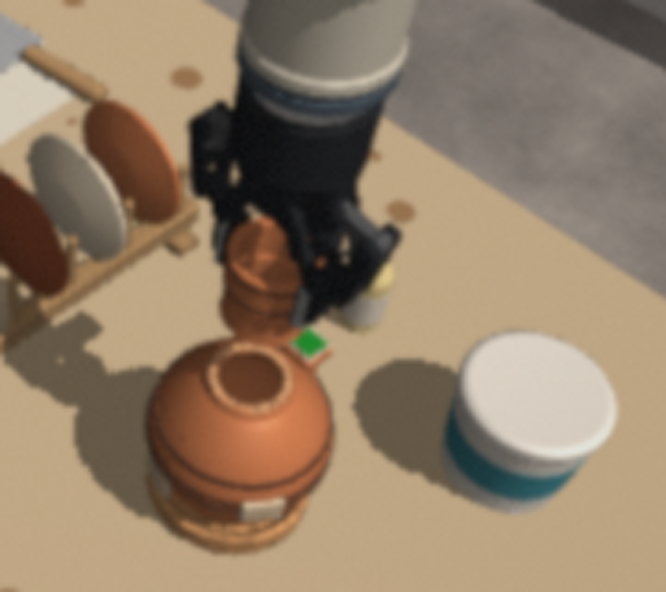

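View pics/top8.png

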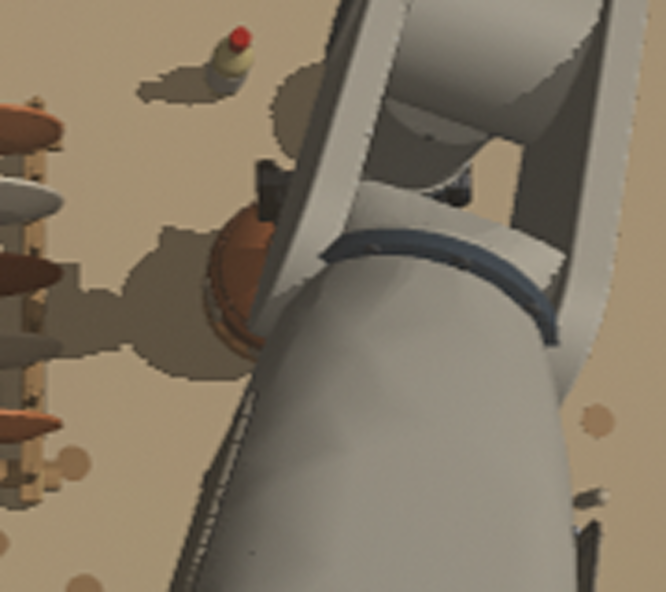

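Run:
```python
from rim import *
from scipy.optimize import least_squares
np.set_printoptions(precision=1,suppress=True)
p=cv2.imread("pics/side8raw.png"); P=cloud("side",np.load("pics/side8d.npy"))
h=cv2.cvtColor(p,cv2.COLOR_BGR2HSV)
x0,y0=300,205
cv2.imwrite("pics/z9.png",cv2.resize(p[185:250,300:370],None,fx=9,fy=9,interpolation=cv2.INTER_CUBIC))
# rim: bright ring by V mask
S=8;g=cv2.resize(p[218:246,312:344],None,fx=S,fy=S,interpolation=cv2.INTER_CUBIC)
G=g[:,:,1].astype(int); print("G pct",np.percentile(G,[5,25,50,75,90]))
dark=(cv2.GaussianBlur(g[:,:,2],(5,5),0)<130).astype(np.uint8)
cn=sorted(cv2.findContours(dark,cv2.RETR_EXTERNAL,cv2.CHAIN_APPROX_NONE)[0],key=cv2.contourArea)[-3:]
for c in cn:
    q=(c[:,0]+.5)/S-.5+[312,218]; X=ray("side",q,139); print("dark",cv2.contourArea(c)/64,q.mean(0),circ(X))
# held neck wall pts
px=p.reshape(-1,3).astype(int); Q=P.reshape(-1,3); 
m=(px[:,2]>1.5*px[:,1])&(abs(Q[:,0]-548)<45)&(abs(Q[:,1]+227)<45)&(Q[:,2]>195)&(Q[:,2]<275)
X=Q[m];print(m.sum(),X.min(0),X.max(0))
for a,b in((205,212),(212,220),(220,230),(230,240),(240,250),(250,262),(262,272)):
    k=(X[:,2]>a)&(X[:,2]<b)
    if k.sum()>6: print(a,k.sum(),circ(X[k]))
```

```text
G pct [ 53.  64.  94. 121. 134.]
dark 6.8984375 [338.4 225.6] (array([ 583.1, -233.9]), np.float64(6.008567495867548))
dark 359.890625 [326.7 226. ] (array([ 561.2, -221.3]), np.float64(33.1064654338628))
554 [ 520.  -252.4  208.5] [ 573.7 -197.5  271.8]
212 50 (array([ 547.8, -227.6]), np.float64(24.12239722589814))
220 79 (array([ 547.3, -227.5]), np.float64(23.222542839947604))
230 80 (array([ 547.4, -227.7]), np.float64(23.7547471455149))
240 87 (array([ 547.2, -228.4]), np.float64(25.395727336939707))
250 104 (array([ 546.6, -227.5]), np.float64(25.06106063908036))
262 150 (array([ 547.5, -226.4]), np.float64(24.80952675726589))
```

View pics/z9.png

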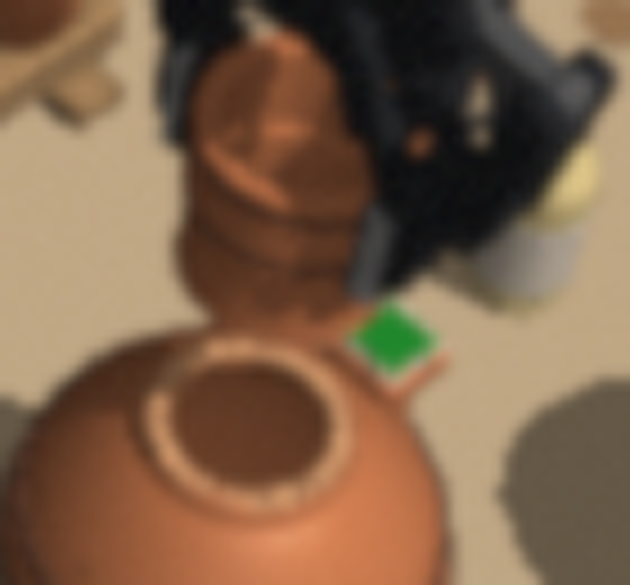

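```bash
python3 - <<'E'
from rim import *
np.set_printoptions(precision=2,suppress=True)
c=CP("side"); print("cam",-c['R'].T@c['t']); c=CP("top"); print("cam",-c['R'].T@c['t'])
for f,n,(u0,v0,u1,v1) in (("side8raw","side",(313,218,343,246)),("side0","side",(313,218,343,246)),("top0","top",(328,174,357,203))):
    p=cv2.imread(f"pics/{f}.png");S=8
    g=cv2.resize(p[v0:v1,u0:u1],None,fx=S,fy=S,interpolation=cv2.INTER_CUBIC)
    h=cv2.cvtColor(cv2.GaussianBlur(g,(5,5),0),cv2.COLOR_BGR2HSV)
    s=h[:,:,1]; t,m=cv2.threshold(s,0,255,cv2.THRESH_BINARY_INV+cv2.THRESH_OTSU)
    m=((m>0)&(h[:,:,2]>130)).astype(np.uint8)*255
    cv2.imwrite(f"pics/m_{f}.png",np.hstack([m,g[:,:,1]]))
    cn,hi=cv2.findContours(m,cv2.RETR_CCOMP,cv2.CHAIN_APPROX_NONE)
    for k in sorted(range(len(cn)),key=lambda k:-cv2.contourArea(cn[k]))[:2]:
        q=(cn[k][:,0]+.5)/S-.5+[u0,v0]; e=cv2.fitEllipse(q.astype(np.float32)); X=ray(n,q,139)
        print(f,t,cv2.contourArea(cn[k])/64,e,"ctr",ray(n,e[0],139)[0],circ(X))
    b=[x for x,_ in blobs(p,45,80)[0]]; print([ray(n,x,126)[0] for x in b if abs(x[0]-342)<8])
E
cd pics; python3 -c "
import cv2,numpy as np
a=[cv2.imread(f'm_{f}.png') for f in('side8raw','top0')]
w=max(x.shape[1] for x in a)
cv2.imwrite('mm.png',np.vstack([cv2.copyMakeBorder(x,0,0,0,w-x.shape[1],0) for x in a]))"
```

```text
cam [ 105.88 -497.78  867.39]
cam [ 252.6    18.54 1284.48]
side8raw 118.0 38.3203125 ((316.44775390625, 219.73626708984375), (4.8205485343933105, 11.904607772827148), 84.07304382324219) ctr [ 557.08 -185.43  139.  ] (array([ 557.62, -186.68]), np.float64(10.472393979356005))
side8raw 118.0 2.65625 ((338.9486389160156, 223.5812530517578), (1.5859711170196533, 4.175769329071045), 148.1688995361328) ctr [ 590.02 -231.04  139.  ] (array([ 592.38, -232.06]), np.float64(4.895878736594457))
[array([ 609.65, -230.32,  126.  ])]
side0 116.0 125.1640625 ((329.6061706542969, 220.17835998535156), (6.306540012359619, 36.60214614868164), 91.84638977050781) ctr [ 580.66 -208.48  139.  ] (array([ 575.64, -205.53]), np.float64(25.261341490940215))
side0 116.0 1.453125 ((341.9627380371094, 226.0504150390625), (1.2509980201721191, 2.2642147541046143), 3.693878650665283) ctr [ 589.79 -240.96  139.  ] (array([ 590.14, -240.82]), np.float64(2.366377776371596))
[array([ 609.11, -230.56,  126.  ])]
top0 128.0 56.859375 ((342.2322082519531, 188.33685302734375), (17.094026565551758, 18.566020965576172), 116.38037872314453) ctr [ 547.16 -228.57  139.  ] (array([ 547.13, -228.5 ]), np.float64(25.023497508242425))
top0 128.0 23.9765625 ((353.74664306640625, 175.7110137939453), (5.1601691246032715, 9.3270845413208), 119.9610366821289) ctr [ 583.15 -263.37  139.  ] (array([ 581.92, -261.32]), np.float64(9.875765556967687))
[array([ 606.03, -231.65,  126.  ])]
```

View pics/mm.png

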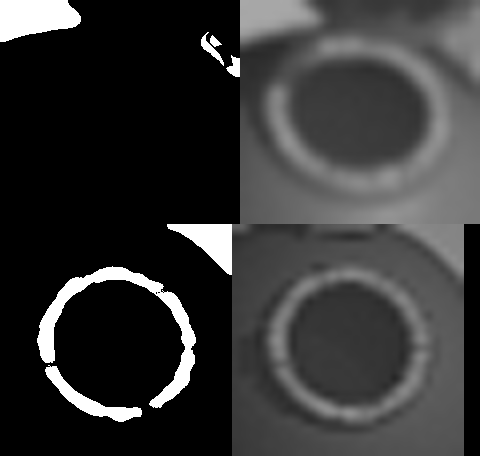

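Run:
```python
from rim import *
np.set_printoptions(precision=2,suppress=True)
for f,n,(u0,v0,u1,v1) in (("side8raw","side",(313,218,343,246)),("side0","side",(313,218,343,246)),("top0","top",(328,174,357,203))):
    p=cv2.imread(f"pics/{f}.png");S=8
    G=cv2.resize(p[v0:v1,u0:u1,1],None,fx=S,fy=S,interpolation=cv2.INTER_CUBIC)
    c0=(proj(n,[547.5,-229,139])-[u0,v0]+.5)*S-.5
    for th in (70,80,90):
        m=(G<th).astype(np.uint8); nl,l=cv2.connectedComponents(m); k=(l==l[int(c0[1]),int(c0[0])]).astype(np.uint8)
        c=max(cv2.findContours(k,cv2.RETR_EXTERNAL,cv2.CHAIN_APPROX_NONE)[0],key=cv2.contourArea)
        q=(c[:,0]+.5)/S-.5+[u0,v0]; print(f,th,circ(ray(n,q,139)))
```

```text
side8raw 70 (array([ 550.93, -227.16]), np.float64(19.42033503234151))
side8raw 80 (array([ 546.04, -219.62]), np.float64(24.341231284267813))
side8raw 90 (array([ 551.11, -223.31]), np.float64(34.440090441680944))
side0 70 (array([ 550.87, -227.43]), np.float64(19.73658233484253))
side0 80 (array([ 550.73, -227.51]), np.float64(20.53759699758809))
side0 90 (array([ 550.64, -227.53]), np.float64(21.24388353981153))
top0 70 (array([ 546.71, -228.4 ]), np.float64(21.236001688697232))
top0 80 (array([ 546.71, -228.44]), np.float64(21.76910586278046))
top0 90 (array([ 546.74, -228.47]), np.float64(22.260116451159973))
```

Run:
```python
from rim import *
from scipy.optimize import least_squares
np.set_printoptions(precision=2,suppress=True)
p=cv2.imread("pics/side8raw.png"); P=cloud("side",np.load("pics/side8d.npy"))
px=p.reshape(-1,3).astype(int); Q=P.reshape(-1,3)
m=(px[:,2]>1.5*px[:,1])&(abs(Q[:,0]-548)<45)&(abs(Q[:,1]+227)<45)&(Q[:,2]>205)&(Q[:,2]<275)
X=Q[m]; f=((X[:,0]-548)*.85+(X[:,1]+227)*.52)
for a,b,R in((210,216,26),(216,224,27),(224,234,28),(240,250,29),(250,260,29)):
    for face in(-8,-14):
        Y=X[(X[:,2]>a)&(X[:,2]<b)&(f<face)]
        r=least_squares(lambda c:np.hypot(Y[:,0]-c[0],Y[:,1]-c[1])-R,[548,-227],loss='soft_l1')
        print(a,len(Y),r.x,np.std(r.fun), circ(Y)[1])
Y=X[(X[:,2]>262)];print("top z",np.percentile(X[:,2],[1,50,97,99.5]))
```

```text
210 23 [ 549.27 -226.67] 0.9608796914579876 22.08861785489166
210 22 [ 548.98 -226.4 ] 0.9154779716126092 21.178564822676982
216 45 [ 551.1  -225.87] 0.7616361573731354 24.339717100135324
216 42 [ 550.95 -225.7 ] 0.758438170611012 24.15706948262443
224 48 [ 552.32 -225.38] 0.7806235941572627 24.159210461181985
224 44 [ 552.08 -225.03] 0.7606813293784568 23.23071225586697
240 48 [ 550.68 -226.52] 0.7546474382660744 26.849743105221833
240 48 [ 550.68 -226.52] 0.7546474382660744 26.849743105221833
250 54 [ 550.74 -225.73] 0.7564665585766528 26.605812009684314
250 51 [ 550.66 -225.58] 0.7703637209250225 25.866033801898837
top z [212.42 247.44 268.51 269.5 ]
```

```bash
python3 - <<'E'
from h import *
goto([548.4,-227.7,186],87)
E
python3 -m inch '[{"dp":[-0.5,0.2,4],"angular":[0,0,0.005],"fingers":120},{"dp":[-1,0.4,12],"angular":[0,0,0.01],"fingers":120},{"dp":[-1.7,0.8,22],"angular":[0,0,0.015],"fingers":120},{"dp":[-1.7,0.8,32],"angular":[0,0,0.02],"fingers":120},{"dp":[-1.7,0.8,40],"angular":[0,0,0.02],"fingers":120},{"dp":[-1.7,0.8,44],"angular":[0,0,0.02],"fingers":120},{"dp":[-1.7,0.8,45],"angular":[0,0,0.02],"fingers":120},{"dp":[-1.7,0.8,45],"angular":[0,0,0.02],"fingers":120},{"dp":[-1.7,0.8,45],"angular":[0,0,0.02],"fingers":120},{"dp":[-1.7,0.8,45],"angular":[0,0,0.02],"fingers":120}]'
python3 - <<'E'
from h import *
goto([548.4,-227.7,171],87)
p,d=vision.grab_frame("side"); cv2.imwrite("pics/s10raw.png",p); np.save("pics/s10d.npy",d)
cv2.imwrite("pics/s10.png",cv2.resize(p[180:270,290:380],None,fx=6.6,fy=6.6,interpolation=cv2.INTER_CUBIC))
goto([548.4,-227.7,171],87)
E
```

```text
dp [-1.6  0.7 45.2] ang [-0.     -0.0001  0.0205] at [ 547.7 -226.1  231.2] [-180.     -0.     88.18] open 0.656 t 14.9
clock: 15.73
eef_pos: [548.8, -228.7, 186.6]
tcp_rot: [3.141, 0.0, 1.518]
contact_force: [-0.1, 0.5, -0.5]
opening: 0.658
dp [ 1.  -0.5 15.6] ang [ 0.0008  0.0003 -0.0004] at [ 548.8 -228.7  186.6] [1.7995e+02 2.0000e-02 8.6980e+01] open 0.658 t 15.73
dp [ 1.  -0.5 15.6] ang [ 0.0009  0.0003 -0.0003] at [ 548.8 -228.7  186.6] [1.7995e+02 2.0000e-02 8.6980e+01] open 0.659 t 15.78
```

View pics/s10.png

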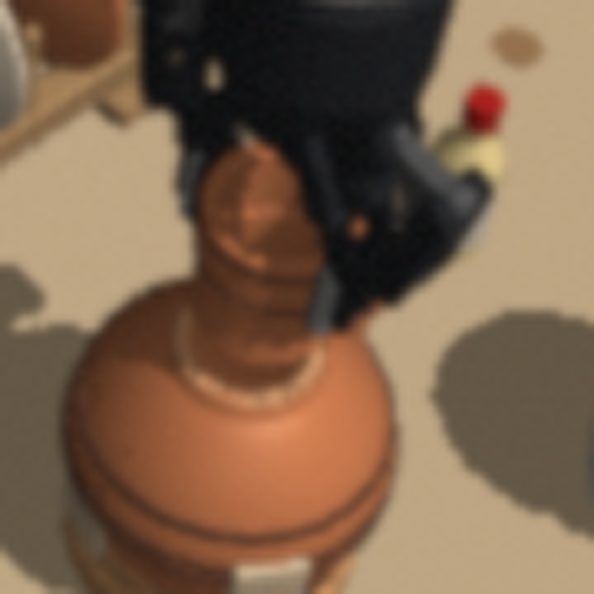

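```bash
python3 -m inch '[{"dp":[0.5,-0.2,4],"angular":[0,0,0],"fingers":120},{"dp":[0.9,-0.4,9],"angular":[0,0,0],"fingers":120},{"dp":[0.9,-0.4,13],"angular":[0,0,0],"fingers":120},{"dp":[0.9,-0.4,15],"angular":[0,0,0],"fingers":120},{"dp":[0.9,-0.4,15.5],"angular":[0,0,0],"fingers":120},{"dp":[0.9,-0.4,15.5],"angular":[0,0,0],"fingers":120},{"dp":[0.9,-0.4,15.5],"angular":[0,0,0],"fingers":120}]'
python3 -m inch '[{"dp":[0,0,0],"angular":[0,0,0],"fingers":120},{"dp":[0,0,0],"angular":[0,0,0],"fingers":120},{"dp":[0,0,0],"angular":[0,0,0],"fingers":120}]'
python3 - <<'E'
from rim import *
from scipy.optimize import least_squares
np.set_printoptions(precision=2,suppress=True)
goto([548.4,-227.7,171],87)
p,d=vision.grab_frame("side"); cv2.imwrite("pics/s11raw.png",p)
cv2.imwrite("pics/s11.png",cv2.resize(p[180:270,290:380],None,fx=6.6,fy=6.6,interpolation=cv2.INTER_CUBIC))
Q=cloud("side",d).reshape(-1,3); px=p.reshape(-1,3).astype(int)
m=(px[:,2]>1.5*px[:,1])&(abs(Q[:,0]-548)<45)&(abs(Q[:,1]+227)<45)&(Q[:,2]>145)&(Q[:,2]<275)
X=Q[m]; f=((X[:,0]-548)*.85+(X[:,1]+227)*.52)
for a,b,R in((152,160,26),(160,176,27.5),(180,192,29),(190,202,29)):
        Y=X[(X[:,2]>a)&(X[:,2]<b)&(f<-8)]
        r=least_squares(lambda c:np.hypot(Y[:,0]-c[0],Y[:,1]-c[1])-R,[548,-227],loss='soft_l1')
        print(a,len(Y),r.x,np.std(r.fun), circ(Y)[1])
b=[x for x,_ in blobs(p,45,80)[0]]; print([ (x,ray("side",x,126)[0]) for x in b])
t,d=vision.grab_frame("top"); cv2.imwrite("pics/t11.png",t)
E
```

```text
clock: 16.37
eef_pos: [548.2, -227.7, 170.6]
tcp_rot: [3.142, 0.0, 1.518]
contact_force: [-0.3, -0.0, -0.8]
opening: 0.658
clock: 16.62
eef_pos: [548.3, -227.7, 170.7]
tcp_rot: [3.141, 0.0, 1.518]
contact_force: [0.1, -0.7, -0.9]
opening: 0.656
dp [ 0.   0.1 -0.3] ang [ 0.  0. -0.] at [ 548.3 -227.7  170.7] [179.98   0.01  86.98] open 0.656 t 16.62
152 48 [ 550.18 -228.62] 0.9936261751592205 25.3526570586769
160 60 [ 552.53 -227.06] 0.763089210437164 24.058710703981788
180 56 [ 551.29 -229.15] 3.642550143067849 39.478068978468045
190 48 [ 551.36 -228.18] 1.9769307921461419 31.80874856468335
[(array([138.38, 210.12]), array([237.65, 157.1 , 126.  ]))]
```

View pics/s11.png

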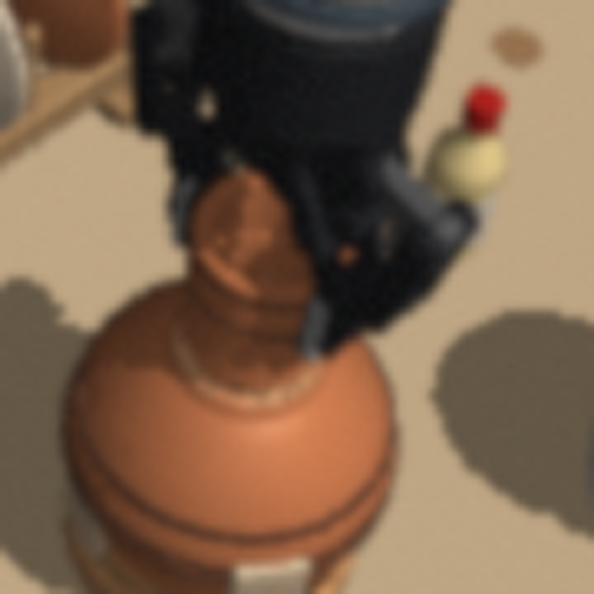

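View pics/t11.png

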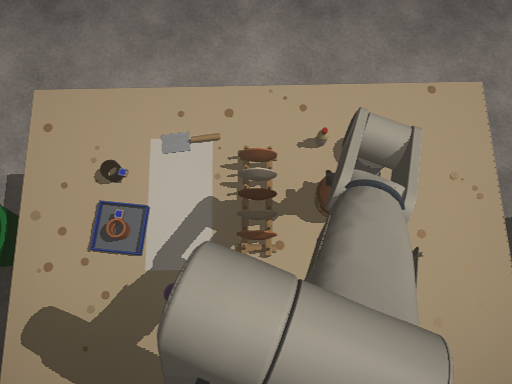

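Run:
```python
from h import *
p=cv2.imread("pics/s11raw.png"); p0=cv2.imread("pics/s10raw.png")
g=cv2.resize(p[200:250,300:350],None,fx=12,fy=12,interpolation=cv2.INTER_CUBIC)
for z,R,c,col in((139,28,(550.7,-227.5),(255,0,0)),(149,26,(550.7,-227.7),(0,255,0))):
    for a in np.radians(np.arange(150,300,8)):
        q=(proj("side",[c[0]+R*np.cos(a),c[1]+R*np.sin(a),z])-[300,200]+.5)*12
        cv2.circle(g,tuple(q.astype(int)),2,col,-1)
cv2.imwrite("pics/ov.png",g); s=monitor.sense(); print(s['clock'],s['eef_pos'],s['qvel'].max())
```

```text
16.7167 [ 548.20995154 -227.68515121  170.68503027] 0.0037237520843463245
```

View pics/ov.png

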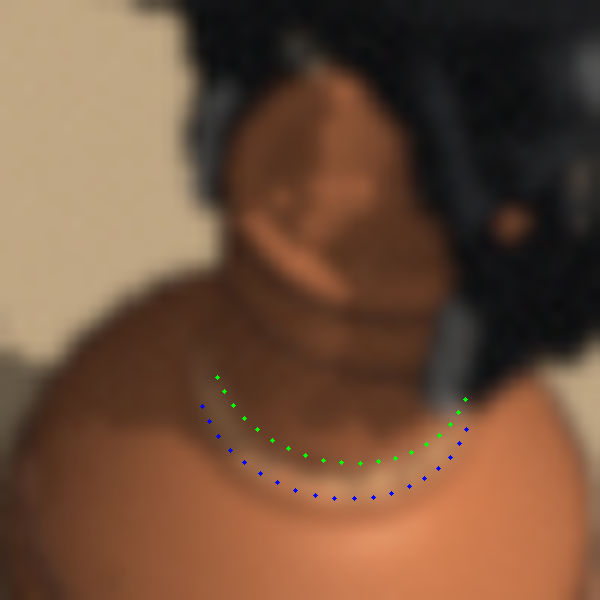

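```bash
python3 -c "
from rig import sign_off; print(sign_off())"
```

```text
the job is handed in; nothing more can be done
None
```

I set the blue-tagged neck down in the blue tray and let go of it. I then carried the green-tagged neck over the rack and signed off with it held still above the jug, at about 17 s of the 64 s allowed.

- **Blue neck:** I pressed it to the tray floor with up to about 15 N before easing off and opening the fingers. Pictures taken afterwards show it upright near the middle of the tray.
- **Carry over the rack:** The neck's lower edge passed roughly 75 mm above the plate tops. I saw no contact in the force readings at the ends of the moves.
- **Height and level:** The tool was level within 0.05°. The tool height puts the gap at about 10 mm. A side-view overlay agreed only to about one pixel (2–3 mm) and hinted at up to 12 mm.
- **Centring:** In the side camera the neck and jug rim were within about 1 mm of each other. The two cameras disagreed by 2–4 mm on the rim's x position, so I relied on the same-camera comparison, backed by the average of the two.
- **Stump direction:** I turned the neck to -3°, matching the jug's stump, which both cameras put at about -3°. The neck's own angle was seen as 8° by one camera and 10° by the other before the grasp, so about ±1.5° is uncertain. The fingers and arm hid both tags at the end, so I could not check the alignment directly.
- **Surroundings:** In the last pictures the jug and the other visible things looked unmoved. The tub and the tin were mostly hidden behind the arm.

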